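# Close a loaded sample chamber with its sprung bayonet cap

### The arm

A 6-joint arm with a two-finger parallel gripper is mounted at the origin on a cart in front of the work surface, level with it; the furniture and walls round the work are solid. World frame = base frame: x ahead of the robot, y to its left, z up, the work surface at z = 0. Lengths are in mm, angles in degrees, forces in N, time in s.
With the tool pointing down it reaches from about 300 to 850 mm from the base axis. Payload 4.2 kg.
Tool frame: the origin (TCP) lies between the finger pads; the fingertips stand 11 mm ahead of it and the grasp point (between the pads) lies 8 mm behind it (env.tips_ahead is the distance from the TCP to the fingertips, in mm); z points along the fingers, y is the line along which they close (so a half turn about z gives the same grasp; the last joint's range is limited). The gripper opens to 91 mm and grips with 3 to 60 N. Pads are 32 mm wide; open, the fingers measure 118 mm over their backs; the gripper's body (76 mm by 178 mm) begins 60 mm behind the grasp point.
Start: joints at [69.557, 18.312, 89.639, -0, 72.044, -1.146], TCP at [190.022, 542.71, 224.976] pointing down, gripper open.
Joint ranges: [-177.97, 177.97], [-48.28, 115.42], [12.27, 149.76], [-77.06, 257.06], [2.81, 150.46], [-146.56, 146.56]. Speed limits (degrees/s): [147.25, 147.25, 180, 180, 180, 180].

### API

Orientations are given as [roll, pitch, yaw] about the fixed x, y, z axes, in that order (R = Rz(yaw) Ry(pitch) Rx(roll)).
In Python, from workcell import env, cams gives the robot as it stands.
- The arm moves only by the tool step_arm, never from a script. Its arguments are lists of equal length, an entry for each row: "linear": the shift along the tool's x, y, z in units of 30 cm (1.0 is 30 cm), a list of three; "turn": the turn about the tool's z in units of 360 degrees (1.0 is 360 degrees). In form: {"linear": [[tx, ty, tz], ...], "turn": [turn, ...]}. A call has 1 to 20 rows; each row is the pose to reach, as a shift and turn from the pose commanded when the call began, along the tool's axes at that moment, turning the shorter way round; what a row does not reach only later rows make up. A row lasts 1/8 s, in which the tool goes at most 62.5 mm and 10.7 degrees, less where a joint would pass 70% of its speed; a pose out of reach is approached as far as the arm can. A call with a number of a shift or a turn outside -1 to 1 is refused whole. A call with a gripper value outside its range is refused whole. "fingers" is the closure, from -1 (fully open) to 1 (shut), so that 0 is half open, set as the call begins (left out, the last holds). The fingers move at their own pace and stop on an object; "force" is the grip in N (left out, the last holds). Time passes only in rows, so rows that repeat a pose let the fingers close. It gives the time, the measured TCP pose, the force, the opening and the grip force at its end, in the units of the state.
- env.state(): the state, without advancing time (a new reading comes with each control period).
- cams.grab_frame(name): name is "side" or "top" or "wrist"; returns a dict with "color" (384x512x3 uint8, blue, green, red), "fx", "fy", "cx", "cy" (pixels), "extrinsics" (4x4, takes a point from camera to world coordinates); the wrist camera has in their place "tool_from_camera" (4x4, takes a point from camera to tool coordinates, whose origin is the TCP and whose axes are the flange's). Camera axes: x right, y down, z forward; pixel columns grow to the right and rows downward; lengths in mm; the calibration is good to about 2 mm. A picture is of the moment at which its call begins: read the wrist's pose just before it. There is no depth.
- env.job_done(): hands the job in; it is judged then, once.
The state is a dict: "time_s": time; "qpos": joint angles; "qvel": joint speeds; "effort": joint torques, N m; "ee_pos": TCP position; "ee_rot": TCP orientation; "force": force on the tool from outside, world axes, zero at the start; "torque": the same for the moment, N m; "gripper_width": finger opening in mm; "gripper_force": force on a finger pad.
Only numpy, scipy, OpenCV 4.12 (cv2) and the standard library are available. Lean on these libraries where they do the work, as an engineer would, in place of code of your own. Each camera call takes 0.05 s, during which the arm holds its last target. There are 200 camera calls.

### The job

The open sample chamber has been loaded: close it like the finished one beside it. Fit the bayonet cap with its two lugs through the slots of the chamber's mouth, push it in against the spring until its flange is flush, and turn it a quarter turn clockwise (seen from above) to its stop. Finish still gripping the cap by its bar, holding it pressed flush and turned, because the spring lifts it when it is let go; leave everything else on the worktop where it is.

Things in the scene. Friction and masses are not known exactly. Their poses are not given: they have to be found in the camera images.
- cap: loose bayonet cap, 140 g, standing upright on the worktop: round aluminium flange (68 mm across, z 16 to 23 mm), black grip bar on top, and below a steel stem (28 mm across, z 0 to 16 mm) with two opposite lugs. Origin: centre of the stem's underside; z up; the lugs point along +x and -x. The same after half a turn.
- cap_grip (a point): centre of the cap's grip bar, 38 mm above the cap's origin, same axes. The bar runs along x, right above the lugs: 56 mm long, 14 mm thick (y), from 23 to 51 mm above the cap's origin.
- cap_lugs (a point): on the cap's axis at the top of its lugs, 6 mm above the cap's origin, same axes. Lugs: 52 mm over both ends (x), 10 mm wide (y), 6 mm high, chamfered below.
- chamber: the open sample chamber, a round metal pot fixed to the worktop, 80 mm across and 60 mm tall on a foot 98 mm across; a small side port sticks out 51 mm from the axis along its +x, 26 mm up. Origin: centre of its underside on the worktop, z up. With the flange flush, the cap's origin is 44 mm above this origin.
- chamber_mouth (a point): centre of the open chamber's mouth in its top face, 60 mm above the worktop, axes as the chamber. The top plate is 6 mm thick with a round hole of 35 mm and two slots running from it along +x and -x: 16 mm wide, 59 mm over both ends. The lugs are below the plate and free to turn when their tops are more than 6 mm below this point (10 mm when flush).
- chamber_stop (a point): on the chamber's axis 13 mm below the mouth, beside the inner stops: they let the lugs turn only clockwise seen from above, from in line with the slots to 90-95 degrees, when the cap's x lies along the chamber's y. Let go there, the cap rises about 4 mm until the lugs bear on the plate.
- spring_plate (a joint): flat sprung plate inside the open chamber; m pressed down, 0 when free, when its face is 7 mm below the mouth and it needs 3 N to start; 0.009 and about 8.5 N with the cap flush
- closed_chamber: the other chamber, of the same make, already closed with a cap like the loose one (flush, its bar across the chamber's x); fixed, nothing to do. Origin and axes as for the chamber; 95 mm tall with its cap. Which of the two stands left or right varies.
- amber_bottle: brown bottle with black cap, 33 mm across, 92 mm tall, standing; origin under its centre. Bystander.
- vial_a: white plastic vial, 36 mm across, 90 mm tall, standing right of the sink; origin under its centre. Bystander.
- vial_b: second such white vial beside it. Bystander.
- tape_roll: roll of paper tape, 52 mm across, 13 mm high, lying flat; origin under its centre. Bystander.
- screw_cap: plain round white screw cap without a grip bar, 50 mm across, 18 mm high; origin under its centre. Bystander, not the cap of this job.
- marker: black marker pen, 14 x 140 x 16 mm, lying along its own y; origin under its centre. Bystander.

How it is judged:
By the outcome, as a careful person would: the job done as asked, in the order asked, and still so for the second after the job is handed in, while the arm keeps its last pose, push and grip.
It also fails if it takes over 45 s, if anything falls off the work surface, if the arm or the gripper's body presses on something with over 40 N, if the wrist force passes 120 N, or if a joint passes its speed limit or range.

## Working session

There is one attempt and no reset: what is moved stays moved. The work goes in short steps, Python scripts to look and compute and a tool call to move; the robot and the scene stay as the last step left them, time stands still between calls to the robot, and variables do not carry over. Pictures are saved under pics/ and viewed, at most 10 in all, crops included, and the job is handed in when it is done.

Besides the shell and the picture viewer there is one more tool, called after "Call:" as name(argument=value, ...), one argument or row to a line, values as JSON. step_arm: Moves the arm, as the interface text tells. Its arguments: {"type":"object","properties":{"linear":{"type":"array"},"turn":{"type":"array"},"fingers":{"type":"number"},"force":{"type":"number"}},"required":["linear","turn"]}

```bash
ls; mkdir -p pics
python3 - <<'E'
from workcell import env,cams
import cv2,numpy as np
s=env.state();print(s['time_s'],s['ee_pos'],s['ee_rot'],s['gripper_width'])
ims=[]
for n in['top','side']:
    f=cams.grab_frame(n);np.savez(f'pics/{n}0.npz',**f);ims.append(f['color']);cv2.imwrite(f'pics/{n}0.png',cv2.resize(f['color'],(800,600),interpolation=cv2.INTER_CUBIC));print(n,f['fx'],f['cx'],f['cy'],np.round(f['extrinsics'],3))
E
```

```text
pics
0.0 [189.86552218 542.24206785 224.13738352] [-1.79900802e+02 -1.83289582e-03  1.60701883e+02] 91.01943471461787
top 364.6034816811692 256.72361025903325 191.03772624120583 [[ 5.00000e-03 -9.92000e-01  1.23000e-01  3.96317e+02]
 [-1.00000e+00 -2.00000e-03  1.90000e-02 -3.61570e+01]
 [-1.80000e-02 -1.23000e-01 -9.92000e-01  1.31606e+03]
 [ 0.00000e+00  0.00000e+00  0.00000e+00  1.00000e+00]]
side 416.7354160376069 258.9189386820873 187.52573524041352 [[ 6.94000e-01 -4.52000e-01  5.60000e-01 -1.64368e+02]
 [-7.20000e-01 -4.46000e-01  5.32000e-01 -7.07531e+02]
 [ 9.00000e-03 -7.72000e-01 -6.35000e-01  8.88199e+02]
 [ 0.00000e+00  0.00000e+00  0.00000e+00  1.00000e+00]]
```

View pics/top0.png

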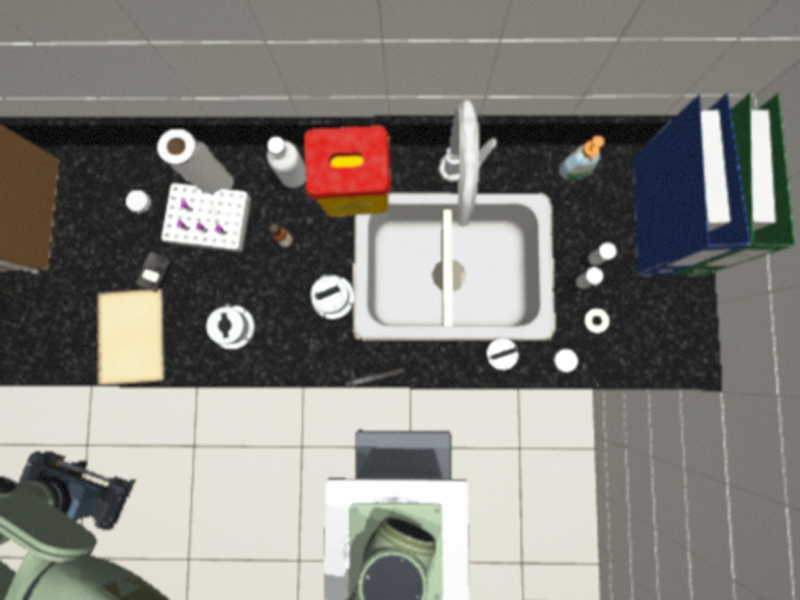

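View pics/side0.png

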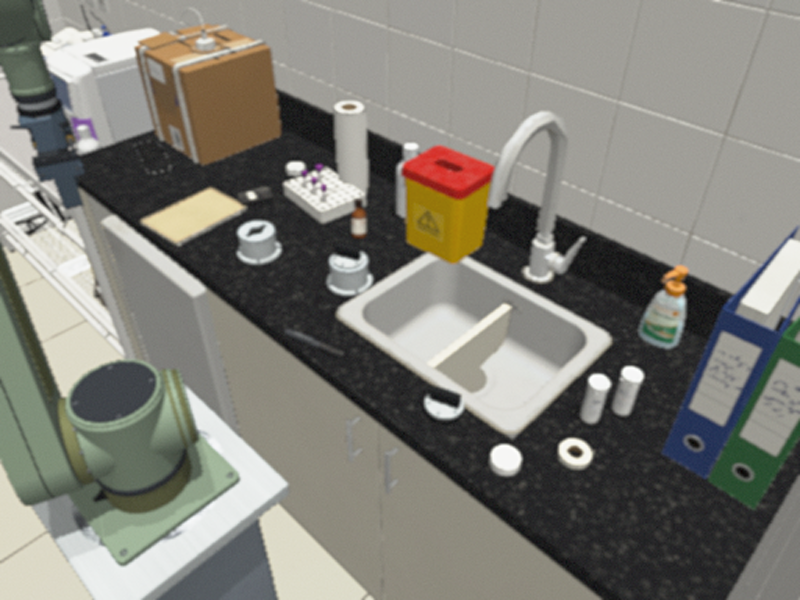

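The top view (800-px scale) shows the loose cap at about (503,354), its bar slightly tilted. The open chamber with its dark slotted mouth is at about (227,325), and the closed chamber is at (331,295). The side view agrees: loose cap (444,402), open chamber (257,237).

```bash
cat > h.py <<'E'
import numpy as np,cv2
from scipy.spatial.transform import Rotation as Rn
def ray(f,uv,z,T=None):
    T=f['extrinsics'] if T is None else T
    d=T[:3,:3]@np.array([(uv[0]-f['cx'])/f['fx'],(uv[1]-f['cy'])/f['fy'],1.]); o=T[:3,3]
    return o+d*(z-o[2])/d[2]
def tool(s):
    T=np.eye(4);T[:3,:3]=Rn.from_euler('xyz',s['ee_rot'],degrees=True).as_matrix();T[:3,3]=s['ee_pos'];return T
E
python3 - <<'E'
from h import *
from workcell import env
f=dict(np.load('pics/top0.npz'));g=dict(np.load('pics/side0.npz'))
k=.64
def blobs(f,cx,cy,r,lo):
    im=cv2.cvtColor(f['color'],cv2.COLOR_BGR2GRAY)
    m=np.zeros_like(im);cv2.circle(m,(int(cx),int(cy)),r,255,-1)
    b=((im>lo)&(m>0)).astype(np.uint8)
    c=max(cv2.findContours(b,cv2.RETR_EXTERNAL,cv2.CHAIN_APPROX_NONE)[0],key=cv2.contourArea)
    return c
c=blobs(f,503*k,354*k,16,110)
(u,v),r=cv2.minEnclosingCircle(c);print('cap',u,v,r,ray(f,(u,v),23).round(1))
# bar dark inside
def dark(f,c,th):
    im=cv2.cvtColor(f['color'],cv2.COLOR_BGR2GRAY);m=np.zeros_like(im);cv2.drawContours(m,[cv2.convexHull(c)],-1,255,-1);m=cv2.erode(m,np.ones((3,3)))
    b=((im<th)&(m>0)).astype(np.uint8);d=max(cv2.findContours(b,cv2.RETR_EXTERNAL,cv2.CHAIN_APPROX_NONE)[0],key=cv2.contourArea)
    return cv2.minAreaRect(d),cv2.moments(d)
R,_=dark(f,c,100);print(R,ray(f,R[0],51).round(1))
p=cv2.boxPoints(R);e=p[1]-p[0],p[2]-p[1];a=max(e,key=np.linalg.norm)
d=ray(f,np.array(R[0])+a,51)-ray(f,R[0],51);print('bar yaw',np.degrees(np.arctan2(d[1],d[0])))
for n,(x,y) in dict(open_=(228,325),closed=(328,293)).items(): print(n,ray(f,(x*k,y*k),60).round(1))
for n,(x,y,z) in dict(cap=(444,405,23),open_=(257,230,60)).items(): print('side',n,ray(g,(x*k,y*k),z).round(1))
E
```

```text
cap 321.0 222.4736785888672 14.105459213256836 [ 445.8 -238.8   23. ]
((324.7500305175781, 224.75), (6.044877052307129, 19.645851135253906), 54.462318420410156) [ 437.  -247.2   51. ]
bar yaw -54.66895482413006
open_ [492.1 372.1  60. ]
closed [564.3 150.8  60. ]
side cap [ 426.7 -243.7   23. ]
side open_ [492.9 379.   60. ]
```

Call:
step_arm(
  linear=[
    [-0.9,-0.16,-0.08],
    [-0.9,-0.16,-0.08],
    [-0.9,-0.16,-0.08],
    [-0.9,-0.16,-0.08],
    [-0.9,-0.16,-0.08],
    [-0.9,-0.16,-0.08],
    [-0.9,-0.16,-0.08],
    [-0.9,-0.16,-0.08],
  ],
  turn=[0,0,0,0,0,0,0,0],
  fingers=-1,
)

```text
time_s: 1.1
ee_pos: [427.8, 408.8, 248.8]
ee_rot: [-180.0, -0.0, 160.8]
force: [0.2, 0.0, 0.5]
gripper_width: 91.1
gripper_force: 0.0
```

Run:
```python
from h import *
from workcell import env,cams
s=env.state();f=cams.grab_frame('wrist');np.savez('pics/w1.npz',T=tool(s)@f['tool_from_camera'],**f)
print(s['time_s'],s['ee_pos'],s['ee_rot'],s['qpos'],f['fx'],f['cx'],f['cy'],f['tool_from_camera'].round(2))
cv2.imwrite('pics/w1.png',f['color'])
```

```text
1.1 [427.78533424 408.81358525 248.7782767 ] [-1.79982022e+02 -3.41266505e-02  1.60795949e+02] [ 4.25754643e+01  1.90866475e+01  8.50273702e+01  2.22372741e-02
  7.59179616e+01 -2.82259066e+01] 290.5121567839931 251.39744038575446 192.89561131844826 [[  -0.     -0.97   -0.26   72.78]
 [   1.      0.     -0.      0.48]
 [   0.     -0.26    0.97 -159.95]
 [   0.      0.      0.      1.  ]]
```

View pics/w1.png

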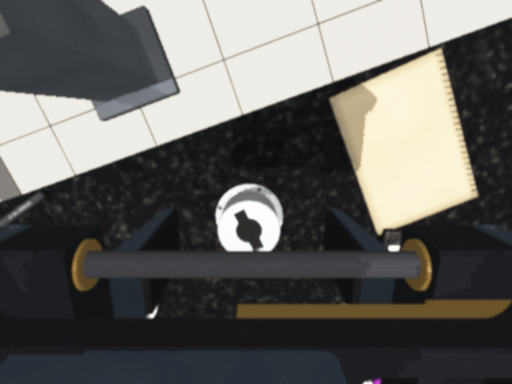

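The chamber's mouth is at about (248,230), with slots from about (241,211) to (257,248). The gripper's cross bar hides everything below row 250. I'll measure the mouth and slot direction from its dark region, cut off at that bar.

```bash
cat >> h.py <<'E'
def mouth(f,T,c,z=60,r=35,rows=384,th=70):
    im=cv2.cvtColor(f['color'],cv2.COLOR_BGR2GRAY);m=np.zeros_like(im);cv2.circle(m,c,r,255,-1);m[rows:]=0
    b=((im<th)&(m>0)).astype(np.uint8)
    n,l,st,ce=cv2.connectedComponentsWithStats(b)
    return l==l[c[1],c[0]]
E
python3 - <<'E'
from h import *
f=dict(np.load('pics/w1.npz'));T=f['T']
im=cv2.cvtColor(f['color'],cv2.COLOR_BGR2GRAY)
b=mouth(f,T,(248,230),r=22,rows=252)
P=np.array([ray(f,(u,v),60,T)[:2] for v,u in np.argwhere(b)])
print(len(P),P.min(0),P.max(0),P.mean(0))
(c,r)=cv2.minEnclosingCircle(P.astype(np.float32));print('encl',c,r)
w=P-P.mean(0);e,V=np.linalg.eigh(w.T@w);print('slot yaw',np.degrees(np.arctan2(V[1,1],V[0,1])))
print(im[205:254,228:270:3])
E
```

```text
552 [464.83025892 367.48209991] [521.49138193 396.89671865] [491.21813408 382.1532558 ]
encl (493.16082763671875, 379.8662109375) 28.33415412902832
slot yaw -172.05372562427667
[[116 184 236 251 253 253 253 253 253 253 253 251 228 150]
 [134 226 249 253 253 253 253 253 253 253 253 253 248 198]
 [172 244 252 253 253 252 253 253 253 253 253 254 253 234]
 [216 251 253 253 252 241 253 253 253 253 254 254 253 247]
 [240 253 253 253 246 195 252 253 253 254 254 254 253 252]
 [249 253 253 250 213 120 251 253 253 254 254 253 253 253]
 [252 253 252 235 132  71 245 253 254 254 253 253 253 253]
 [253 253 246 174  68  52 234 253 254 254 253 253 253 253]
 [253 253 219  96  47  47 209 254 254 253 253 253 253 253]
 [253 253 173  54  46  47 168 253 253 253 253 253 253 253]
 [253 253 175  48  46  47 126 253 253 253 253 253 253 253]
 [253 253 208  47  46  47  88 249 253 253 253 253 253 253]
 [253 253 234  53  47  46  63 235 250 253 253 253 253 253]
 [253 253 246  65  45  46  51 176 225 248 253 253 253 253]
 [253 253 251  93  45  45  45  99 139 227 252 253 253 252]
 [253 253 252 137  45  47  44  55  68 
[... 1268 characters left out ...]
3 253 253 251 232 181 110  48  46  47 160 252 252]
 [253 253 253 253 252 247 236 169  48  45  46 118 251 252]
 [253 253 253 252 252 252 249 213  50  48  47  83 249 252]
 [253 253 252 251 252 252 252 238  61  47  49  74 244 251]
 [253 252 251 252 252 252 252 247  84  46  55  89 240 251]
 [253 252 251 252 252 252 252 251 121  49  79 141 243 251]
 [251 251 251 252 252 251 252 251 158  58 120 204 247 251]
 [243 246 247 247 247 247 248 247 175  71 153 229 245 246]
 [204 220 221 220 220 220 221 219 150  71 143 204 217 217]
 [122 137 137 138 137 136 137 135 100  58  99 130 136 135]
 [ 63  69  71  70  69  70  69  70  62  51  63  69  70  68]
 [ 52  55  52  54  55  53  53  51  52  50  52  53  53  53]]
```

Call:
step_arm(
  linear=[
    [-0.36,-1.0,0],
    [-0.36,-1.0,0],
    [-0.36,-1.0,0],
    [-0.36,-1.0,0],
    [-0.36,-1.0,0],
    [-0.36,-1.0,0],
    [-0.36,-1.0,0],
    [-0.36,-1.0,0],
  ],
  turn=[0.16,0.16,0.16,0.16,0.16,0.16,0.16,0.16],
)

```text
time_s: 2.15
ee_pos: [431.7, 90.3, 249.0]
ee_rot: [180.0, -0.0, 103.2]
force: [-0.7, -0.7, 0.5]
gripper_width: 91.3
gripper_force: 0.0
```

Call:
step_arm(
  linear=[
    [-1.0,-0.25,0.1],
    [-1.0,-0.25,0.1],
    [-1.0,-0.25,0.1],
    [-1.0,-0.25,0.1],
    [-1.0,-0.25,0.1],
    [-1.0,-0.25,0.1],
    [-1.0,-0.25,0.1],
    [-1.0,-0.25,0.1],
    [-1.0,-0.25,0.1],
  ],
  turn=[0,0,0,0,0,0,0,0,0],
)

```text
time_s: 3.28
ee_pos: [427.1, -218.5, 219.2]
ee_rot: [180.0, 0.0, 103.2]
force: [-0.5, -0.4, 1.2]
gripper_width: 91.0
gripper_force: 0.0
```

Run:
```python
from h import *
from workcell import env,cams
s=env.state();f=cams.grab_frame('wrist');T=tool(s)@f['tool_from_camera'];np.savez('pics/w2.npz',T=T,ee=s['ee_pos'],rot=s['ee_rot'],**f)
print(s['time_s'],s['ee_pos'],s['ee_rot'])
cv2.imwrite('pics/w2.png',f['color'])
```

```text
3.275 [ 427.07400366 -218.5193263   219.1807917 ] [1.79977895e+02 4.43632580e-03 1.03248713e+02]
```

View pics/w2.png

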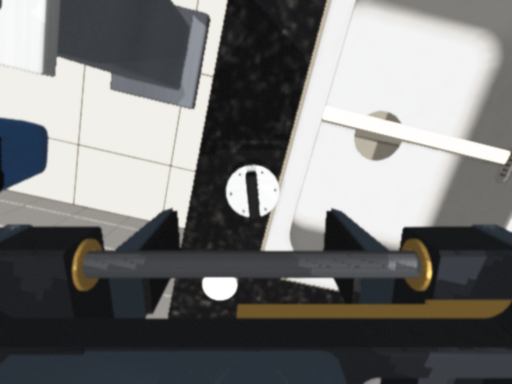

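The cap is in clear view at about (252,191). Its bar runs from (250,172) to (254,217), close to vertical in the image. The screw cap is at (219,286).

Run:
```python
from h import *
f=dict(np.load('pics/w2.npz'));T=f['T']
im=cv2.cvtColor(f['color'],cv2.COLOR_BGR2GRAY)
m=np.zeros_like(im);cv2.circle(m,(252,191),30,255,-1)
w=((im>130)&(m>0)).astype(np.uint8);n,l,st,ce=cv2.connectedComponentsWithStats(w);
l_=max(range(1,n),key=lambda i:st[i,4]);c=np.argwhere(l==l_)
hull=cv2.convexHull(c[:,::-1].astype(np.int32));P=np.array([ray(f,p[0],23,T)[:2] for p in hull],np.float32)
print('flange',cv2.minEnclosingCircle(P))
k=np.zeros_like(im);cv2.drawContours(k,[hull],-1,255,-1);k=cv2.erode(k,np.ones((3,3)))
b=((im<90)&(k>0)).astype(np.uint8);n,l,st,ce=cv2.connectedComponentsWithStats(b);i=1+np.argmax(st[1:,4]);print(st[i])
B=np.array([ray(f,(u,v),51,T)[:2] for v,u in np.argwhere(l==i)],np.float32)
r=cv2.minAreaRect(B);print(r)
q=B-B.mean(0);e,V=np.linalg.eigh(q.T@q);print('yaw',np.degrees(np.arctan2(V[1,1],V[0,1])),B.mean(0))
R=T[:3,:3];
```

```text
flange ((434.44293212890625, -239.00244140625), 36.60910415649414)
[246 172  13  44 429]
((430.99114990234375, -234.03680419921875), (11.620469093322754, 52.969791412353516), 18.541528701782227)
yaw 108.58126 [ 430.84796 -233.4666 ]
```

Call:
step_arm(
  linear=[
    [-0.07,0,0.33],
    [-0.07,0,0.33],
    [-0.07,0,0.33],
    [-0.07,0,0.33],
    [-0.07,0,0.33],
  ],
  turn=[-0.015,-0.015,-0.015,-0.015,-0.015],
)

```text
time_s: 3.95
ee_pos: [432.6, -240.6, 121.9]
ee_rot: [179.8, 0.2, 108.5]
force: [0.6, -0.6, -0.3]
gripper_width: 91.3
gripper_force: 0.0
```

```bash
cat > cap.py <<'E'
from h import *
def meas(f,T,c,r):
    im=cv2.cvtColor(f['color'],cv2.COLOR_BGR2GRAY)
    m=np.zeros_like(im);cv2.circle(m,c,r,255,-1)
    w=cv2.morphologyEx(((im>130)&(m>0)).astype(np.uint8),cv2.MORPH_OPEN,np.ones((3,3)))
    n,l,st,ce=cv2.connectedComponentsWithStats(w);i=1+np.argmax(st[1:,4]);print('flange px',st[i])
    hull=cv2.convexHull(np.argwhere(l==i)[:,::-1].astype(np.int32))
    P=np.array([ray(f,p[0],23,T)[:2] for p in hull],np.float32);print('flange',cv2.minEnclosingCircle(P),cv2.fitEllipse(P))
    b=((im<90)&(m>0)).astype(np.uint8);k=np.zeros_like(im);cv2.drawContours(k,[hull],-1,1,-1);b&=k
    n,l,st,ce=cv2.connectedComponentsWithStats(b);i=1+np.argmax(st[1:,4]);print('bar px',st[i])
    B=np.array([ray(f,(u,v),51,T)[:2] for v,u in np.argwhere(l==i)],np.float32)
    q=B-B.mean(0);e,V=np.linalg.eigh(q.T@q);print('bar yaw',np.degrees(np.arctan2(V[1,1],V[0,1])),B.mean(0),cv2.minAreaRect(B))
E
python3 - <<'E'
from cap import *
from workcell import env,cams
s=env.state();f=cams.grab_frame('wrist');T=tool(s)@f['tool_from_camera'];np.savez('pics/w3.npz',T=T,ee=s['ee_pos'],rot=s['ee_rot'],**f)
print(s['time_s'],s['ee_pos'],s['ee_rot'])
cv2.imwrite('pics/w3.png',f['color'])
R=tool(s);p=np.linalg.inv(T)@np.array([432.6,-238.6,23,1]);c=(int(f['cx']+f['fx']*p[0]/p[2]),int(f['cy']+f['fy']*p[1]/p[2]));print(c)
meas(f,T,c,int(40*f['fx']/p[2]))
E
```

```text
3.95 [ 432.63202254 -240.56608997  121.85429512] [1.79849034e+02 1.59757953e-01 1.08529457e+02]
(252, 194)
flange px [ 216  158   79   74 3449]
flange ((436.0649719238281, -239.824951171875), 37.629024505615234) ((436.00628662109375, -239.15968322753906), (69.49364471435547, 75.29997253417969), 73.54043579101562)
bar px [245 166  26  66 964]
bar yaw 111.78751 [ 431.4731  -234.15656] ((435.5137939453125, -233.72666931152344), (21.24655532836914, 55.928775787353516), 18.183277130126953)
```

View pics/w3.png

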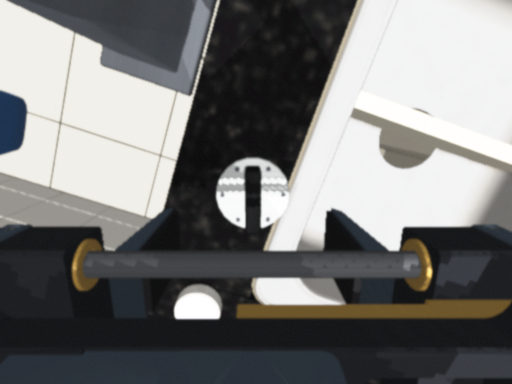

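The cap sits just off the TCP: centre (253,194), bar vertical in the image (columns 245–261). It needs about +1.8 mm in tool x and +1.5 mm in tool y. Descending to grip.

Call:
step_arm(
  linear=[
    [0.006,0.005,0.1],
    [0.006,0.005,0.2],
    [0.006,0.005,0.25],
    [0.006,0.005,0.28],
    [0.006,0.005,0.28],
    [0.006,0.005,0.28],
  ],
  turn=[0,0,0,0,0,0],
)

```text
time_s: 4.75
ee_pos: [433.0, -238.4, 36.8]
ee_rot: [179.9, 0.1, 108.5]
force: [-0.5, 0.4, 0.6]
gripper_width: 90.7
gripper_force: 0.0
```

Call:
step_arm(
  linear=[
    [0,0,0],
    [0,0,0],
    [0,0,0],
    [0,0,0],
    [0,0,0],
    [0,0,0],
    [0,0,0],
    [0,0,0],
  ],
  turn=[0,0,0,0,0,0,0,0],
  fingers=1,
  force=45,
)

```text
time_s: 5.75
ee_pos: [432.4, -238.1, 35.9]
ee_rot: [180.0, -0.0, 108.5]
force: [0.4, 0.7, 0.5]
gripper_width: 14.4
gripper_force: 3.1
```

Call:
step_arm(
  linear=[
    [0,0,0],
    [0,0,0],
    [0,0,0],
    [0,0,0],
    [0,0,-0.1],
    [0,0,-0.3],
    [0,0,-0.5],
    [0,0,-0.6],
    [0,0,-0.6],
  ],
  turn=[0,0,0,0,0,0,0,0,0],
)

```text
time_s: 6.88
ee_pos: [433.4, -238.7, 218.1]
ee_rot: [179.8, 0.2, 108.5]
force: [0.1, 0.5, -1.4]
gripper_width: 13.6
gripper_force: 45.0
```

Call:
step_arm(
  linear=[
    [0.9,0.54,0],
    [0.9,0.54,0],
    [0.9,0.54,0],
    [0.9,0.54,0],
    [0.9,0.54,0],
    [0.9,0.54,0],
    [0.9,0.54,0],
  ],
  turn=[0,0,0,0,0,0,0],
)

```text
time_s: 7.75
ee_pos: [499.2, 69.0, 214.1]
ee_rot: [-179.8, -0.0, 108.6]
force: [-0.3, 0.1, -1.4]
gripper_width: 13.8
gripper_force: 45.0
```

Call:
step_arm(
  linear=[
    [0.95,0.55,0],
    [0.95,0.55,0],
    [0.95,0.55,0],
    [0.95,0.55,0],
    [0.95,0.55,0],
    [0.95,0.55,0],
    [0.95,0.55,0],
    [0.95,0.55,0],
    [0.95,0.55,0],
    [0.95,0.55,0],
  ],
  turn=[-0.22,-0.22,-0.22,-0.22,-0.22,-0.22,-0.22,-0.22,-0.22,-0.22],
)

```text
time_s: 9.0
ee_pos: [566.8, 390.5, 215.5]
ee_rot: [-180.0, -0.0, -172.5]
force: [-0.4, 0.1, -0.5]
gripper_width: 13.8
gripper_force: 45.0
```

Run:
```python
from h import *
from workcell import env,cams
s=env.state();f=cams.grab_frame('wrist');T=tool(s)@f['tool_from_camera'];np.savez('pics/w4.npz',T=T,ee=s['ee_pos'],rot=s['ee_rot'],**f)
print(s['time_s'],s['ee_pos'],s['ee_rot'],s['qpos'])
cv2.imwrite('pics/w4.png',f['color'])
p=np.linalg.inv(T)@np.array([493,380,60,1]);print(f['cx']+f['fx']*p[0]/p[2],f['cy']+f['fy']*p[1]/p[2])
```

```text
9.0 [566.79934693 390.50567938 215.54202243] [-1.79971788e+02 -4.17702852e-02 -1.72459392e+02] [ 3.36114957e+01  2.90702719e+01  7.37846353e+01 -7.16198293e-03
  7.71950117e+01 -6.39275317e+01]
250.55375957947894 114.38185585372655
```

View pics/w4.png

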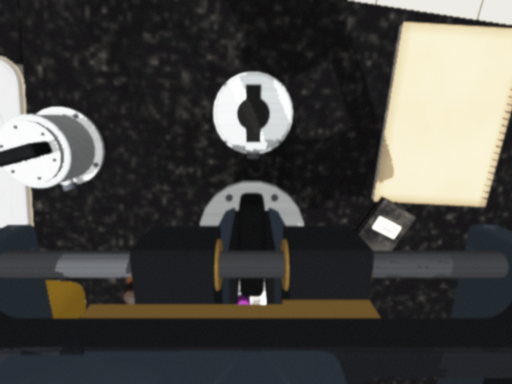

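The mouth is fully visible at (253,112), with its slots nearly vertical in the image and the side port at (252,155). The held flange's near edge peaks at about (252,181), so I can measure both in tool coordinates.

Run:
```python
from h import *
from scipy.optimize import least_squares
f=dict(np.load('pics/w4.npz'));T=f['T']
im=cv2.cvtColor(f['color'],cv2.COLOR_BGR2GRAY)
s={'ee_pos':f['ee'],'ee_rot':f['rot']};Ti=np.linalg.inv(tool(s))
def tl(p): return (Ti@np.r_[p,1])[:3]
b=mouth(f,T,(253,112),r=38,th=140)
B=np.argwhere(b);print(len(B),B.min(0),B.max(0))
P=np.array([tl(ray(f,(u,v),60,T))[:2] for v,u in B],np.float32)
q=P-P.mean(0);e,V=np.linalg.eigh(q.T@q);print('mouth tool',P.mean(0),cv2.minEnclosingCircle(P),cv2.minAreaRect(P),'slot ang',np.degrees(np.arctan2(V[1,1],V[0,1])))
# held flange arc: topmost bright px per column, plane: flange top 36.4-23 below TCP
z=f['ee'][2]-36.4+23
A=[]
for u in range(207,298):
    col=im[165:225,u].astype(int);j=np.argmax(col>110)
    if col[j]>110:A.append(tl(ray(f,(u,165+j),z,T))[:2])
A=np.array(A)
r=least_squares(lambda c:np.hypot(A[:,0]-c[0],A[:,1]-c[1])-34,[0,0],loss='soft_l1',f_scale=.5);print('flange tool',r.x,np.abs(r.fun).mean(),len(A))
# outer top circle of chamber (80 mm)
m=np.zeros_like(im);cv2.circle(m,(253,112),48,255,-1)
# held bar direction (top z=51)
k=np.zeros_like(im);k[192:222,225:280]=1
for v in range(196,212,5): print(v,np.where(im[v,225:280]<60)[0]+225)
```

```text
1196 [ 84 237] [141 269]
mouth tool [75.917946   2.0409718] ((75.5098648071289, 1.9459272623062134), 29.36344337463379) ((75.26548767089844, 1.9720516204833984), (57.736488342285156, 33.35187911987305), 20.52418327331543) slot ang -179.7492
flange tool [-0.30257122  0.4287481 ] 0.19522830668535107 91
196 [242 243 244 245 246 247 248 249 250 251 252 253 254 255 256 257 258 259
 260 261]
201 [241 242 243 244 245 246 247 248 249 250 251 252 253 254 255 256 257 258
 259 260 261 262]
206 [240 241 242 243 244 245 246 247 248 249 250 251 252 253 254 255 256 257
 258 259 260 261 262 263]
211 [229 230 231 232 233 234 235 236 237 238 239 240 241 242 243 244 245 246
 247 248 249 250 251 252 253 254 255 256 257 258 259 260 261 262 263 264
 265 266 267 268 269 270 271 272 273 274]
```

Call:
step_arm(
  linear=[
    [0.15,0.0053,0],
    [0.2533,0.0053,0],
    [0.2533,0.0053,0.1],
    [0.2533,0.0053,0.25],
    [0.2533,0.0053,0.35],
    [0.2533,0.0053,0.36],
    [0.2533,0.0053,0.36],
    [0.2533,0.0053,0.36],
  ],
  turn=[0,0,0,0,0,0,0,0],
)

```text
time_s: 10.05
ee_pos: [491.8, 384.0, 109.8]
ee_rot: [179.9, 0.2, -172.3]
force: [-0.1, -0.2, -1.5]
gripper_width: 13.6
gripper_force: 45.0
```

Run:
```python
from h import *
from workcell import env,cams
print(env.state()['ee_pos'],env.state()['ee_rot'])
f=cams.grab_frame('side');g=cams.grab_frame('wrist')
a=cv2.resize(f['color'][90:200,110:230],(600,550),interpolation=cv2.INTER_CUBIC)
cv2.imwrite('pics/s5.png',a)
```

```text
[491.78969439 383.98362572 109.76165772] [ 1.79901471e+02  1.71627804e-01 -1.72311771e+02]
```

View pics/s5.png

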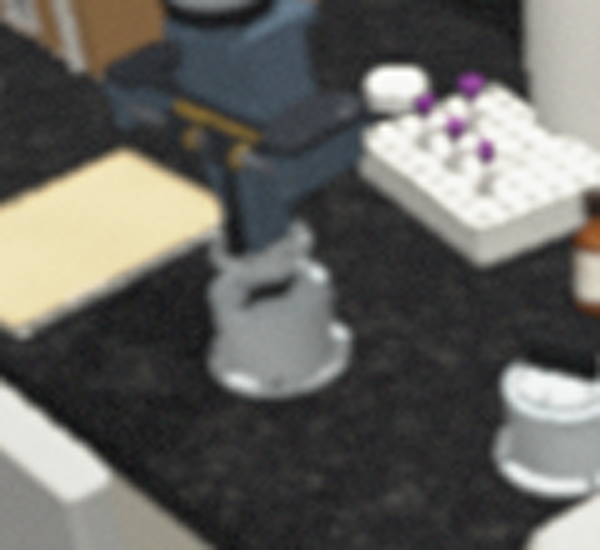

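The cap hangs centred just above the open chamber: flange at about (265,250), mouth at about (268,290). Stepping down carefully.

Call:
step_arm(
  linear=[
    [0,0,0.03],
    [0,0,0.03],
    [0,0,0.03],
  ],
  turn=[0,0,0],
)

```text
time_s: 10.52
ee_pos: [490.7, 383.3, 98.8]
ee_rot: [-180.0, -0.0, -172.3]
force: [-0.5, -0.7, -1.4]
gripper_width: 13.4
gripper_force: 45.0
```

Call:
step_arm(
  linear=[
    [0,-0.002,0.01],
    [0,-0.002,0.02],
    [0,-0.002,0.03],
    [0,-0.002,0.03],
  ],
  turn=[0,0,0,0],
)

```text
time_s: 11.02
ee_pos: [490.7, 382.6, 89.6]
ee_rot: [-180.0, -0.0, -172.3]
force: [-0.3, 0.0, -1.4]
gripper_width: 13.8
gripper_force: 45.0
```

No contact so far, so the lugs are in the slots. Pressing down to flush.

Call:
step_arm(
  linear=[
    [0,0,0.01],
    [0,0,0.02],
    [0,0,0.027],
    [0,0,0.027],
    [0,0,0.027],
  ],
  turn=[0,0,0,0,0],
)

```text
time_s: 11.65
ee_pos: [491.1, 382.9, 82.4]
ee_rot: [180.0, 0.0, -172.3]
force: [-0.8, -0.9, 4.7]
gripper_width: 13.8
gripper_force: 45.0
```

Call:
step_arm(
  linear=[
    [0,0,0.006],
    [0,0,0.01],
    [0,0,0.012],
    [0,0,0.012],
  ],
  turn=[0,0,0,0],
)

```text
time_s: 12.15
ee_pos: [491.1, 382.9, 79.9]
ee_rot: [180.0, 0.1, -172.3]
force: [-2.8, -1.4, 11.4]
gripper_width: 13.7
gripper_force: 45.0
```

Force of about 12.8 N exceeds the spring's 8.5 N, so the flange is seated. Now the quarter turn clockwise, with a touch more push.

Call:
step_arm(
  linear=[
    [0,0,0.003],
    [0,0,0.003],
    [0,0,0.003],
    [0,0,0.003],
    [0,0,0.003],
    [0,0,0.003],
    [0,0,0.003],
  ],
  turn=[0.02,0.04,0.06,0.08,0.1,0.12,0.12],
)

```text
time_s: 13.02
ee_pos: [492.5, 383.0, 79.9]
ee_rot: [179.8, 0.1, 144.5]
force: [0.4, -3.2, 13.4]
gripper_width: 13.8
gripper_force: 45.0
```

Turning freely while pressed flush (187.7° → 144.5°). Continuing to the stop.

Call:
step_arm(
  linear=[
    [0,0,0],
    [0,0,0],
    [0,0,0],
    [0,0,0],
    [0,0,0],
    [0,0,0],
    [0,0,0],
  ],
  turn=[0.02,0.04,0.06,0.08,0.1,0.13,0.13],
)

```text
time_s: 13.9
ee_pos: [492.5, 383.3, 79.9]
ee_rot: [179.7, -0.1, 97.6]
force: [-0.7, -1.9, 12.6]
gripper_width: 13.9
gripper_force: 45.0
```

Run:
```python
from workcell import env
s=env.state();print(s['time_s'],s['ee_pos'],s['ee_rot'],s['force'],s['torque'],s['gripper_width'])
```

```text
13.9 [492.51939507 383.29934623  79.93249169] [ 1.79738830e+02 -9.22028357e-02  9.76442684e+01] [-0.70898974 -1.87728707 12.58424782] [-0.58242548  0.21798519 -0.0389523 ] 13.933513467769291
```

Call:
step_arm(
  linear=[
    [0,0,0.001],
    [0,0,0.001],
    [0,0,0.001],
    [0,0,0.001],
  ],
  turn=[0.005,0.01,0.012,0.012],
)

```text
time_s: 14.4
ee_pos: [492.6, 383.2, 79.9]
ee_rot: [179.7, -0.1, 93.5]
force: [0.1, -2.5, 14.8]
gripper_width: 13.6
gripper_force: 45.0
```

Run:
```python
from h import *
from workcell import env,cams
s=env.state();print(s['time_s'],s['ee_pos'],s['ee_rot'],s['force'],s['torque'],s['gripper_width'])
f=cams.grab_frame('side')
cv2.imwrite('pics/s6.png',cv2.resize(f['color'][90:200,110:230],(600,550),interpolation=cv2.INTER_CUBIC))
```

```text
14.4 [492.57523049 383.17911389  79.89871524] [ 1.79724293e+02 -7.67546736e-02  9.34997810e+01] [ 0.09703723 -2.52483443 14.77646473] [-0.62375746  0.31207557  0.4542716 ] 13.60959183687168
```

View pics/s6.png

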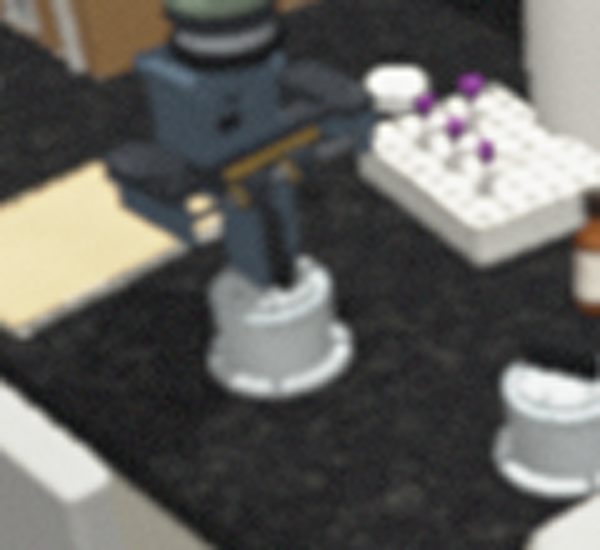

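The cap sits flush on the open chamber in the picture. TCP height has stayed at 79.9 mm, which is the 35.9 mm grip height plus 44 mm. The 0.45 N m of reaction torque at about 94° shows it has reached the stop. Handing in.

```bash
python3 -c "
from workcell import env
print(env.job_done())"
```

```text
the job is handed in; nothing more can be done
None
```

I closed the open chamber and handed the job in at about 14.5 s: the cap is pressed flush, turned clockwise about 94° onto its stop, and still gripped by its bar; the hand-in returned no verdict.

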